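# Take the hemmed-in sample vial from the rack to the stirrer

## Task

In the crowded grey rack one vial, in the middle file, has an empty place on its left and on its right. Reach into those two gaps, lift that vial out without pushing hard against the rack or the vials round it, and stand it upright in the middle of the round black plate of the white magnetic stirrer; let go only once it stands on the plate.

Things in the scene. Friction and masses are not known exactly. Their poses are not given: they have to be found in the camera images.
- sample_vial_mid (a point): The sample vial to take: clear, white screw cap, round, 25 mm wide, 61 mm tall, 35 g, loose; like the other vials, but with an empty place on either side. The point lies on its axis, 30 mm above its foot; z is up. At the start its foot is 6 mm above the worktop; its upper 47 mm stand out of the rack, free to grip.
- rack: Fixed grey block, 180 (x) x 136 (y) x 20 mm high; origin at the centre of its underside. Holes 28 mm wide, 14 mm deep, at x = -60, -20, 20, 60, y = -40, 0, 40 mm. Sample at (-20, 0); (-20, -40) and (-20, 40) are empty: grip along the rack's y, fingers down to the rack's top at most. (60, 40) is empty too; the rest hold like vials, seated fast, 67 mm tops, only 15 mm from the sample along x.
- stirrer_plate (a point): Centre of the top of the round black plate of the white magnetic stirrer. The plate is level, about 98 mm in diameter, its top 73 mm above the worktop and about 9 mm above the stirrer's white housing. The stirrer is fixed; housing about 220 x 178 mm.
Not all that is in view belongs to the job. There is more than one size of the part that bears sample_vial_mid; the job needs the smallest.

How it is judged:
At the end, for the whole second after the job is handed in: The sample vial stands at rest, upright to within 10 degrees, on the stirrer's round plate, its axis within 25 mm of the plate's centre (horizontal distance between sample_vial_mid and stirrer_plate below 0.025 m and z of sample_vial_mid in the frame of stirrer_plate between 0.022 and 0.04 m and angle between sample_vial_mid's own z axis and vertical below 0.18 rad and linear speed of sample_vial below 0.02 m/s); the robot touches nothing.
It fails at once if the robot pushes on the rack or the vials in it with more than 12 N (contact force between any of the arm, the fingers and rack above 12 N).
It fails at once if the sample vial is let go more than about 20 mm above the plate (height (world z) of sample_vial_mid above 0.125 m and contact force between the fingers and sample_vial below 0.02 N).
It also fails if it takes over 40 s, if anything falls off the work surface, if the arm or the gripper's body presses on something with over 40 N, if the wrist force passes 120 N, or if a joint passes its speed limit or range.

## Robot

A 6-joint arm with a two-finger parallel gripper is mounted at the origin on a cart in front of the work surface, level with it; the furniture and walls round the work are solid. World frame = base frame: x ahead of the robot, y to its left, z up, the work surface at z = 0. Lengths are in m, angles in rad, forces in N, time in s.
With the tool pointing down it reaches from about 0.325 to 0.775 m from the base axis. Payload 5.5 kg.
Tool frame: the origin (TCP) lies on the centre line of the jaws, within the pads' length; the fingertips stand 8 mm ahead of it and the grasp point (between the pads) lies 11 mm behind it; x points along the fingers, y is the direction in which the jaws open and shut, and the axes are right-handed (so a half turn about x gives the same grasp; the last joint's range is limited). The gripper opens to 88 mm and grips with 3 to 60 N. Pads are 20 mm wide; open, the fingers measure 115 mm over their backs; the gripper's body (75 mm by 178 mm) begins 61 mm behind the grasp point.
Start: joints at [1.114, 0.091, 1.231, -0, 1.82, -0.057], TCP at [0.234, 0.553, 0.231] pointing down, gripper open.
Joint ranges: [-2.87, 2.87], [-0.86, 2.18], [0.17, 2.46], [-1.51, 4.65], [0.06, 2.69], [-2.65, 2.65]. Speed limits (rad/s): [2.57, 2.57, 3.01, 3.14, 3.14, 3.14].

## Interface

Orientations are given as a rotation vector (axis times angle).
In Python, from bench import robot gives the robot as it stands.
- The arm moves only by the shell command python3 -m jog 'ROWS'. ROWS is JSON, a list of rows, each a list of 7 numbers: the shift along the world's x, y, z in mm, then the turn, a rotation vector about the world's x, y, z in degrees, then the closure, from -1 (fully open) to 1 (shut). A call has 1 to 20 rows; each row shifts and turns the commanded pose from where the row before left it; what a row does not reach is not made up. A row lasts 1/12 s, in which the tool goes at most 41.7 mm and 7.16 degrees, less where a joint would pass 70% of its speed; a pose out of reach is approached as far as the arm can. A call with a gripper value outside its range is refused whole. The fingers move at their own pace and stop on an object; the grip force is fixed at half the most. Time passes only in rows, so rows that do not move let the fingers close. It gives the time, the measured TCP pose, the force and the opening at its end, in the units of the state.
- robot.state(): the state, without advancing time (a new reading comes with each control period).
- robot.snapshot(name): name is "side" or "top"; returns (picture, depth): 420x560x3 uint8, blue, green, red; 420x560 float32, m along the optical axis (not along the pixel's ray), 0 where there is no reading.
- robot.camera_params(name): a dict with "fx", "fy", "cx", "cy" (pixels), "view" (4x4, takes a point from world to camera coordinates). Camera axes: x right, y down, z forward; pixel columns grow to the right and rows downward; lengths in m; the calibration is good to about 2 mm. A picture is of the moment at which its call begins. camera_params takes no time and is no camera call.
- robot.hand_in(): hands the job in, once; it reports no verdict.
The state is a dict: "clock": time; "joints": joint angles; "joint_velocities": joint speeds; "effort": joint torques, N m; "position": TCP position; "tcp_rot": TCP orientation; "ft_force": force on the tool from outside, world axes, zero at the start; "wrist_torque": the same for the moment, N m; "grip_width": opening from 0.0 (shut) to 1.0 (fully open).
Only numpy, scipy, OpenCV 4.12 (cv2) and the standard library are available. Lean on these libraries where they do the work, as an engineer would, in place of code of your own. Each camera call takes 0.05 s, during which the arm holds its last target. There are 200 camera calls.

## Working session

There is one attempt and no reset: what is moved stays moved. The work goes in short steps, Python scripts to look and compute and a shell command to move; the robot and the scene stay as the last step left them, time stands still between calls to the robot, and variables do not carry over. Pictures are saved under pics/ and viewed, about 8 in all and at most 12, crops included, and the job is handed in when it is done.

```bash
mkdir -p pics; cat > h.py <<'E'
import numpy as np, cv2
from bench import robot
def snap(n):
    im,d=robot.snapshot(n); p=robot.camera_params(n); return np.array(im),np.array(d),p
def ray(p,u,v,z):
    T=np.array(p['view']);R,t=T[:3,:3],T[:3,3];c=-R.T@t
    r=R.T@np.array([(u-p['cx'])/p['fx'],(v-p['cy'])/p['fy'],1]);return c+r*(z-c[2])/r[2]
def cloud(p,d):
    T=np.array(p['view']);R,t=T[:3,:3],T[:3,3]
    v,u=np.mgrid[:d.shape[0],:d.shape[1]]
    X=np.stack([(u-p['cx'])/p['fx']*d,(v-p['cy'])/p['fy']*d,d],-1)
    return (X-t)@R
def proj(p,X):
    T=np.array(p['view']);c=T[:3,:3]@np.array(X)+T[:3,3];return c[0]/c[2]*p['fx']+p['cx'],c[1]/c[2]*p['fy']+p['cy']
E
python3 - <<'E'
from h import *
for n in("top","side"):
    im,d,p=snap(n); cv2.imwrite(f"pics/{n}0.png",im); np.savez(f"{n}0",im=im,d=d)
    T=np.array(p['view']);print(n,-T[:3,:3].T@T[:3,3],T[2,:3],p['fx'])
print(robot.state())
E
```

```text
top [0.2627537  0.08013839 1.03356426] [ 0.17201468 -0.01327953 -0.98500488] 488.25382138150906
side [0.0179696  0.70884448 0.39278933] [ 0.53225998 -0.75748549 -0.37804108] 421.5017566540797
{'clock': 0.1, 'joints': array([ 1.11430911e+00,  9.17905990e-02,  1.23176944e+00, -9.46834914e-06,
        1.81980567e+00, -5.66861302e-02]), 'joint_velocities': array([ 0.00031551, -0.000456  , -0.00374927, -0.00064466, -0.00302974,
       -0.00027667]), 'effort': array([ 2.51653197e-03, -4.47858059e+01, -4.07568097e+01,  6.99915667e-02,
        2.84538197e-02, -1.02172999e-04]), 'position': array([0.23342472, 0.55245384, 0.22961349]), 'tcp_rot': array([ 0.31228888,  1.5483899 , -0.31500141]), 'ft_force': array([ 0.3564998 ,  0.01504787, -0.45592729]), 'wrist_torque': array([-0.00880842, -0.01305595,  0.02388698]), 'grip_width': 1.0023380464775422}
```

View pics/top0.png

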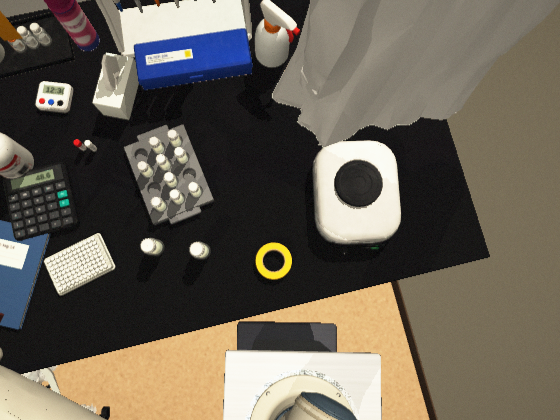

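View pics/side0.png

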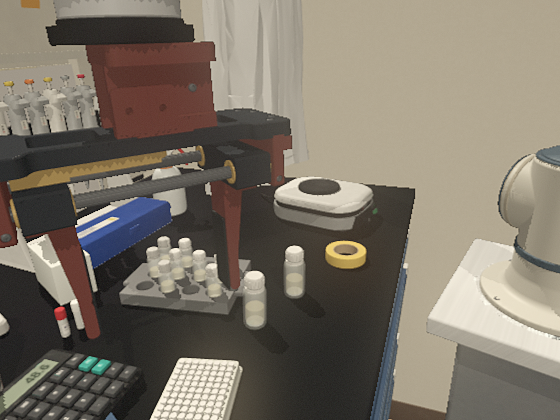

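```bash
python3 - <<'E'
from h import *
im=np.load("top0.npz")['im'];p=robot.camera_params("top")
c=cv2.resize(im[115:230,110:225],None,fx=5,fy=5,interpolation=cv2.INTER_CUBIC);cv2.imwrite("pics/c.png",c)
g=cv2.inRange(im,(170,170,170),(255,255,255));g[:115]=0;g[230:]=0;g[:,:120]=0;g[:,220:]=0
n,l,s,ce=cv2.connectedComponentsWithStats(g)
for i in range(1,n):
    if s[i,4]>15: print(s[i,4],ce[i].round(1),ray(p,*ce[i],.067).round(4))
# plate
d=np.load("top0.npz")['d'];X=cloud(p,d)
k=(im.max(2)<75).astype(np.uint8);m=np.zeros_like(k);m[150:215,325:392]=1;k&=m
n,l,s,ce=cv2.connectedComponentsWithStats(k)
i=1+np.argmax(s[1:,4]);print(s[i],ce[i],np.median(X[l==i],0))
cn=max(cv2.findContours((l==i).astype(np.uint8),0,2)[0],key=cv2.contourArea);e=cv2.fitEllipse(cn);print(e,ray(p,*e[0],.073))
E
```

```text
56 [171.6 133.3] [0.5877 0.2805 0.067 ]
55 [153.3 140.5] [0.5713 0.317  0.067 ]
64 [178.6 150.8] [0.5508 0.2641 0.067 ]
65 [160.  158.2] [0.5343 0.301  0.067 ]
16 [182.4 157.8] [0.5363 0.2554 0.067 ]
62 [141.8 165.1] [0.5186 0.3369 0.067 ]
17 [165.5 164.2] [0.5218 0.289  0.067 ]
66 [168.3 176.2] [0.497  0.2819 0.067 ]
70 [192.7 186.1] [0.4777 0.2314 0.067 ]
66 [174.  193.5] [0.4615 0.2683 0.067 ]
70 [155.5 201. ] [0.4451 0.3044 0.067 ]
[ 335  161   47   46 1730] [357.89884393 183.26300578] [ 0.49118551 -0.10243164  0.07283066]
((357.87725830078125, 183.2140350341797), (45.1915283203125, 47.12016296386719), 102.79930877685547) [ 0.4914377  -0.10231123  0.073     ]
```

View pics/c.png

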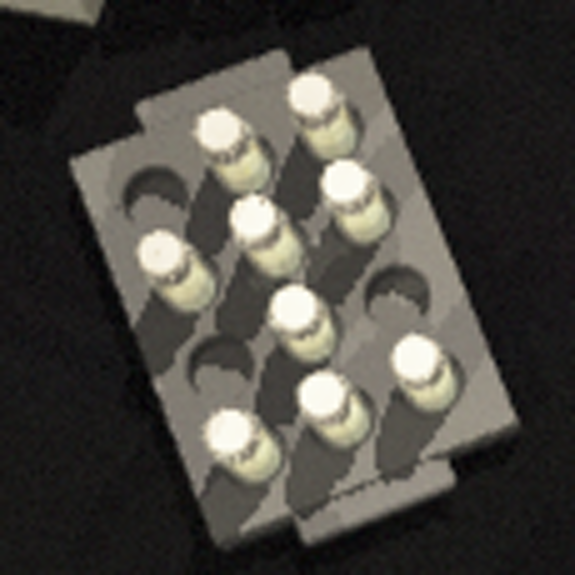

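```bash
python3 - <<'E'
from h import *
from scipy.spatial.transform import Rotation as R
L={(60,-40):(.5877,.2805),(60,0):(.5713,.317),(20,-40):(.5508,.2641),(20,0):(.5343,.301),(20,40):(.5186,.3369),(-20,0):(.497,.2819),(-60,-40):(.4777,.2314),(-60,0):(.4615,.2683),(-60,40):(.4451,.3044)}
a=np.array(list(L))/1000.;b=np.array(list(L.values()))
A=np.c_[a,0*a[:,0]];B=np.c_[b,0*b[:,0]]
r,_=R.align_vectors(B-B.mean(0),A-A.mean(0));print("rack yaw",r.as_rotvec(degrees=True))
# correct for handedness
f=r.apply(A-A.mean(0))+B.mean(0);print(np.c_[f[:,:2],B[:,:2]-f[:,:2]].round(4))
s=robot.state();M=R.from_rotvec(s['tcp_rot']).as_matrix();print(M.round(3),"jaw yaw",np.degrees(np.arctan2(M[1,1],M[0,1])))
z=np.load("top0.npz");X=cloud(robot.camera_params("top"),z['d'])
q=X[(z['d']>0)&(X[...,2]>.1)&(X[...,1]<.15)&(X[...,0]>.4)];dd=np.hypot(q[:,0]-.491,q[:,1]+.102)
o=np.argsort(dd)[:2000:200];print(np.c_[q[o],dd[o]].round(3))
z0=X[170:182,160:176];print(z0[...,2].max())
E
```

```text
rack yaw [ 0.          0.         24.12100841]
[[ 5.873e-01  2.803e-01  4.000e-04  2.000e-04]
 [ 5.710e-01  3.168e-01  3.000e-04  2.000e-04]
 [ 5.508e-01  2.639e-01 -0.000e+00  2.000e-04]
 [ 5.345e-01  3.004e-01 -2.000e-04  6.000e-04]
 [ 5.181e-01  3.369e-01  5.000e-04 -0.000e+00]
 [ 4.980e-01  2.841e-01 -1.000e-03 -2.200e-03]
 [ 4.778e-01  2.312e-01 -1.000e-04  2.000e-04]
 [ 4.615e-01  2.677e-01  0.000e+00  6.000e-04]
 [ 4.451e-01  3.042e-01 -0.000e+00  2.000e-04]]
[[-0.001  0.389  0.921]
 [-0.002  0.921 -0.389]
 [-1.    -0.002 -0.   ]] jaw yaw 67.09295630863905
[[ 0.577 -0.064  0.101  0.094]
 [ 0.583 -0.065  0.237  0.099]
 [ 0.583 -0.062  0.218  0.101]
 [ 0.59  -0.078  0.196  0.102]
 [ 0.591 -0.076  0.287  0.104]
 [ 0.593 -0.077  0.376  0.105]
 [ 0.593 -0.074  0.346  0.105]
 [ 0.595 -0.081  0.332  0.106]
 [ 0.567 -0.027  0.107  0.107]
 [ 0.598 -0.089  0.168  0.107]]
0.07012133195358004
```

```bash
python3 -m jog '[[22,-22.5,0,0,0,4,-1],[22,-22.5,0,0,0,4,-1],[22,-22.5,0,0,0,4,-1],[22,-22.5,0,0,0,4,-1],[22,-22.5,0,0,0,4,-1],[22,-22.5,0,0,0,4,-1],[22,-22.5,0,0,0,4,-1],[22,-22.5,0,0,0,4,-1],[22,-22.5,0,0,0,4,-1],[22,-22.5,0,0,0,4,-1],[22,-22.5,0,0,0,4,-1],[22,-22.5,0,0,0,3,-1],[0,0,-25,0,0,0,-1],[0,0,-25,0,0,0,-1],[0,0,-25,0,0,0,-1],[0,0,-25,0,0,0,-1],[0,0,0,0,0,0,-1],[0,0,0,0,0,0,-1]]'
python3 - <<'E'
from h import *
from scipy.spatial.transform import Rotation as R
s=robot.state();M=R.from_rotvec(s['tcp_rot']).as_matrix();print(s['position'],M.round(3),"jaw yaw",np.degrees(np.arctan2(M[1,1],M[0,1])),s['joints'])
im,d,p=snap("side")
# sample axis: predicted pixels for verification
for z in(.02,.067):
    print(z,proj(p,(.4972,.2825,z)))
print([proj(p,np.array(s['position'])+[0,0,dz]) for dz in(-.008,.011)])
c=cv2.resize(im[200:320,80:280],None,fx=4,fy=4,interpolation=cv2.INTER_CUBIC);cv2.imwrite("pics/s1.png",c)
E
```

```text
clock: 1.6
position: [0.4966, 0.2822, 0.129]
tcp_rot: [-0.331, 1.55, 0.329]
ft_force: [0.3, 0.1, 0.5]
grip_width: 1.001
[0.49656114 0.28221713 0.12897333] [[-0.004 -0.408  0.913]
 [-0.002  0.913  0.408]
 [-1.    -0.    -0.004]] jaw yaw 114.09265531434096 [ 4.57253203e-01  2.09876817e-02  1.48300803e+00  5.31567217e-07
  1.64169428e+00 -1.53403894e+00]
0.02 (np.float64(201.24510964395313), np.float64(274.7926852400547))
0.067 (np.float64(198.47472333736067), np.float64(250.31638127423344))
[(np.float64(195.52319379895602), np.float64(220.65635324172092)), (np.float64(194.2961402370633), np.float64(209.77714403006345))]
```

View pics/s1.png

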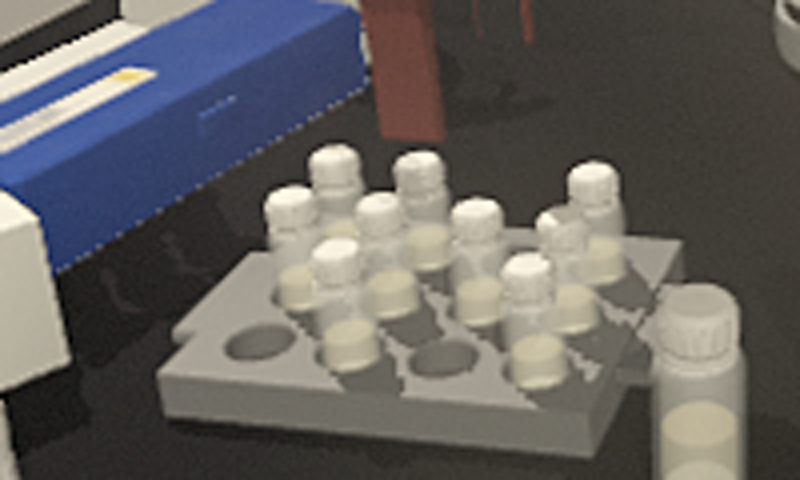

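```bash
python3 -m jog '[[0.5,0.5,-20,0,0,0,-1],[0,0,-20,0,0,0,-1],[0,0,-20,0,0,0,-1],[0,0,-15,0,0,0,-1],[0,0,-10,0,0,0,-1],[0,0,-5,0,0,0,-1],[0,0,-5,0,0,0,-1],[0,0,0,0,0,0,-1],[0,0,0,0,0,0,-1]]'
python3 - <<'E'
from h import *
im,d,p=snap("side")
cv2.imwrite("pics/s2.png",cv2.resize(im[200:320,80:280],None,fx=4,fy=4,interpolation=cv2.INTER_CUBIC))
print(robot.state()['position'])
E
```

```text
clock: 2.4
position: [0.4986, 0.2835, 0.0368]
tcp_rot: [-0.33, 1.544, 0.33]
ft_force: [-0.6, -0.2, 0.3]
grip_width: 1.001
[0.49867139 0.28350848 0.03691314]
```

View pics/s2.png

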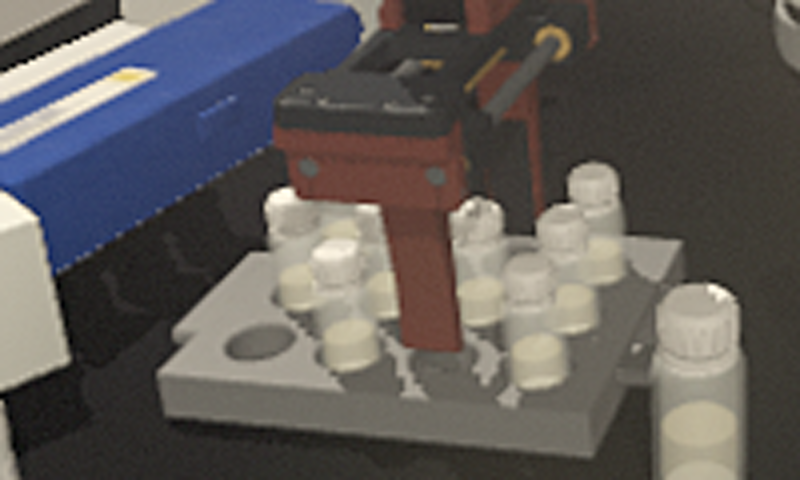

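```bash
python3 -m jog '[[-1,-0.5,-4,0,0,0,-1],[0,0,0,0,0,0,-1],[0,0,0,0,0,0,0],[0,0,0,0,0,0,0],[0,0,0,0,0,0,0.2],[0,0,0,0,0,0,0.2],[0,0,0,0,0,0,1],[0,0,0,0,0,0,1],[0,0,0,0,0,0,1],[0,0,0,0,0,0,1],[0,0,0,0,0,0,1],[0,0,0,0,0,0,1]]'; python3 -m jog '[[0,0,5,0,0,0,1],[0,0,5,0,0,0,1],[0,0,8,0,0,0,1],[0,0,12,0,0,0,1],[0,0,20,0,0,0,1],[0,0,20,0,0,0,1],[0,0,20,0,0,0,1],[0,0,20,0,0,0,1],[0,0,20,0,0,0,1],[0,0,0,0,0,0,1]]'
python3 - <<'E'
from h import *
im,d,p=snap("side")
cv2.imwrite("pics/s3.png",cv2.resize(im[100:320,60:300],None,fx=2.5,fy=2.5,interpolation=cv2.INTER_CUBIC))
print(robot.state()['position'])
E
```

```text
clock: 3.45
position: [0.497, 0.2828, 0.0316]
tcp_rot: [-0.33, 1.546, 0.33]
ft_force: [-2.3, 4.3, -2.1]
grip_width: 0.283
clock: 4.28
position: [0.4989, 0.2834, 0.1683]
tcp_rot: [-0.328, 1.536, 0.331]
ft_force: [-0.3, 0.1, 1.1]
grip_width: 0.275
[0.49835408 0.28320601 0.16554475]
```

View pics/s3.png

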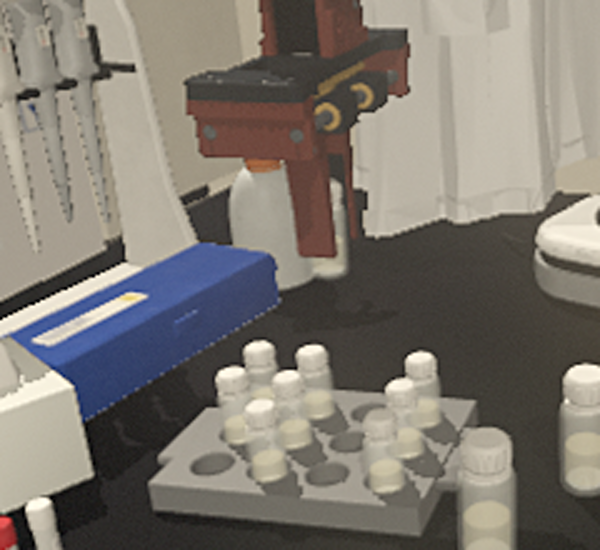

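```bash
python3 -m jog '[[-0.5,-14,0,0,0,0,1],[-0.5,-22,0,0,0,0,1],[-0.5,-25,0,0,0,0,1],[-0.5,-25,0,0,0,0,1],[-0.5,-25,0,0,0,0,1],[-0.5,-25,0,0,0,0,1],[-0.5,-25,0,0,0,0,1],[-0.5,-25,0,0,0,0,1],[-0.5,-25,0,0,0,0,1],[-0.5,-25,0,0,0,0,1],[-0.5,-25,0,0,0,0,1],[-0.5,-25,0,0,0,0,1],[-0.5,-25,0,0,0,0,1],[-0.5,-25,0,0,0,0,1],[-0.5,-25,0,0,0,0,1],[-0.5,-16,0,0,0,0,1],[0,-8,0,0,0,0,1],[0,0,0,0,0,0,1],[0,0,0,0,0,0,1]]'
python3 - <<'E'
from h import *
im,d,p=snap("side");s=robot.state();print(s['position'],s['joints'])
print(proj(p,(.4914,-.1023,.073)),proj(p,np.array(s['position'])-[0,0,.026]))
cv2.imwrite("pics/s4.png",cv2.resize(im[80:260,220:440],None,fx=3,fy=3,interpolation=cv2.INTER_CUBIC))
E
```

```text
clock: 5.92
position: [0.4884, -0.1023, 0.1606]
tcp_rot: [-0.328, 1.547, 0.33]
ft_force: [0.5, 0.3, -1.1]
grip_width: 0.276
[ 0.48860993 -0.10177562  0.16086394] [-2.73808140e-01 -1.83619463e-01  1.62026156e+00  4.01138614e-04
  1.70636013e+00 -2.26513383e+00]
(np.float64(318.9871431065221), np.float64(183.34121910191863)) (np.float64(320.1323683270881), np.float64(157.90267216094713))
```

View pics/s4.png

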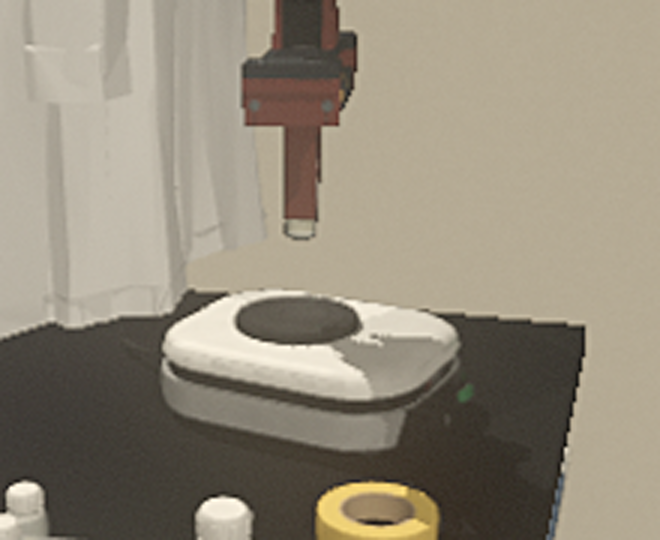

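```bash
python3 -m jog '[[1.5,0,-12,0,0,0,1],[0,0,-16,0,0,0,1],[0,0,-14,0,0,0,1],[0,0,-8,0,0,0,1],[0,0,-4,0,0,0,1],[0,0,0,0,0,0,1],[0,0,0,0,0,0,1],[0,0,0,0,0,0,1]]';python3 -m jog '[[0,0,-2,0,0,0,1],[0,0,-2,0,0,0,1],[0,0,0,0,0,0,1],[0,0,0,0,0,0,1]]'
```

```text
clock: 6.63
position: [0.491, -0.1022, 0.1085]
tcp_rot: [-0.331, 1.544, 0.329]
ft_force: [-0.1, 0.6, -0.5]
grip_width: 0.274
clock: 6.97
position: [0.4905, -0.1023, 0.1036]
tcp_rot: [-0.33, 1.546, 0.33]
ft_force: [0.1, -0.8, -0.2]
grip_width: 0.277
```

```bash
python3 -m jog '[[0,0,-1.5,0,0,0,1],[0,0,-1.5,0,0,0,1],[0,0,0,0,0,0,1],[0,0,0,0,0,0,1]]';python3 -m jog '[[0,0,-1,0,0,0,1],[0,0,-1,0,0,0,1],[0,0,0,0,0,0,1],[0,0,0,0,0,0,1]]'
python3 - <<'E'
from h import *
im,d,p=snap("side");s=robot.state();print(s['position'],s['ft_force'])
cv2.imwrite("pics/s5.png",cv2.resize(im[120:220,260:390],None,fx=5,fy=5,interpolation=cv2.INTER_CUBIC))
E
```

```text
clock: 7.3
position: [0.4904, -0.1023, 0.1005]
tcp_rot: [-0.33, 1.546, 0.33]
ft_force: [-0.9, -0.4, 0.5]
grip_width: 0.274
clock: 7.63
position: [0.4905, -0.1023, 0.0985]
tcp_rot: [-0.33, 1.546, 0.33]
ft_force: [-0.1, -0.2, 0.2]
grip_width: 0.272
[ 0.49053519 -0.1022836   0.09859895] [-0.64530538 -0.34405205 -0.26844698]
```

View pics/s5.png

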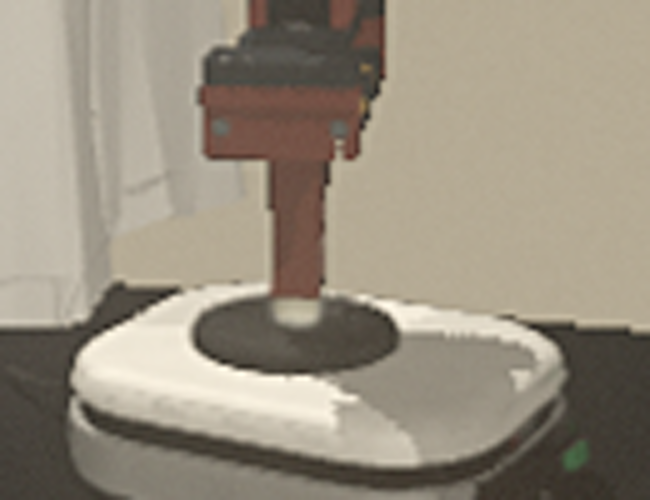

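```bash
python3 -m jog '[[0,0,-1,0,0,0,1],[0,0,0,0,0,0,1],[0,0,0,0,0,0,1]]';python3 -m jog '[[0,0,-1,0,0,0,1],[0,0,0,0,0,0,1],[0,0,0,0,0,0,1]]'
```

```text
clock: 7.93
position: [0.4907, -0.1023, 0.0981]
tcp_rot: [-0.33, 1.545, 0.33]
ft_force: [-1.3, 0.3, 2.5]
grip_width: 0.274
clock: 8.18
position: [0.4908, -0.1023, 0.098]
tcp_rot: [-0.33, 1.544, 0.329]
ft_force: [-3.1, 1.0, 7.3]
grip_width: 0.274
```

Upward force of 7 N: the vial stands on the plate. Ease off, open, retreat.

```bash
python3 -m jog '[[0,0,1,0,0,0,1],[0,0,0,0,0,0,1],[0,0,0,0,0,0,0.3],[0,0,0,0,0,0,0.1],[0,0,0,0,0,0,-0.2],[0,0,0,0,0,0,-0.4],[0,0,0,0,0,0,-0.4],[0,0,0,0,0,0,-0.4],[0,0,0,0,0,0,-0.4]]'; python3 -m jog '[[0,0,5,0,0,0,-0.4],[0,0,10,0,0,0,-0.4],[0,0,20,0,0,0,-0.4],[0,0,25,0,0,0,-0.4],[0,0,25,0,0,0,-0.4],[0,0,25,0,0,0,-0.4],[0,0,20,0,0,0,-0.4],[0,0,0,0,0,0,-0.4],[0,0,0,0,0,0,-0.4],[0,0,0,0,0,0,-0.4],[0,0,0,0,0,0,-0.4]]'
python3 - <<'E'
from h import *
im,d,p=snap("side");s=robot.state();print(s['position'],s['ft_force'])
print([proj(p,(.4914,-.1023,z)) for z in(.073,.134)])
cv2.imwrite("pics/s6.png",cv2.resize(im[80:220,250:400],None,fx=4,fy=4,interpolation=cv2.INTER_CUBIC))
E
```

```text
clock: 8.93
position: [0.4905, -0.1023, 0.0975]
tcp_rot: [-0.33, 1.546, 0.33]
ft_force: [0.2, 0.0, 0.1]
grip_width: 0.7
clock: 9.85
position: [0.49, -0.1022, 0.226]
tcp_rot: [-0.329, 1.548, 0.331]
ft_force: [-0.3, -0.1, 0.1]
grip_width: 0.697
[ 0.49001534 -0.10216179  0.22593025] [ 0.45593841 -0.19230105  0.14470539]
[(np.float64(318.9871431065221), np.float64(183.34121910191863)), (np.float64(319.18833406428257), np.float64(158.05362181028516))]
```

View pics/s6.png

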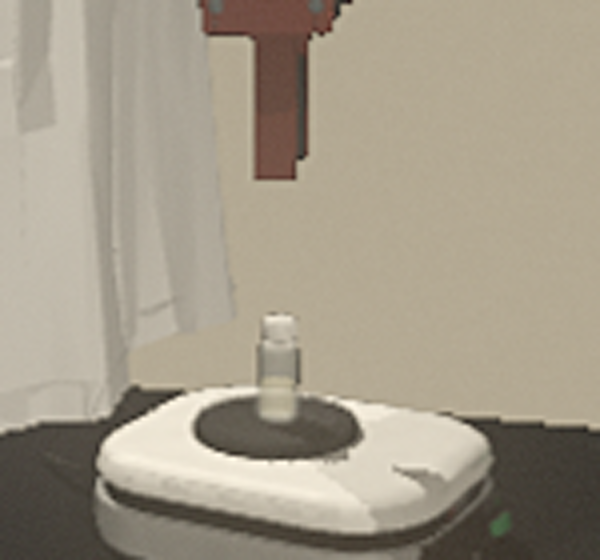

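```bash
python3 -c "
from bench import robot
print(robot.hand_in())"
```

```text
the job is handed in; nothing more can be done
None
```

I lifted the sample vial out of the rack, gripping along the rack's y through the two empty places. I set it on the stirrer's black plate, let go once it stood there, and handed the job in at about 10 s of the 40 s. `hand_in` gave no verdict.

- **Choice of vial:** of the nine vials in the rack, I took the one with its cap at pixel (168, 176) in the top view. It has an empty hole on each side along the rack's y. The two loose vials near the rack are larger, so I left them.
- **Rack forces:** wrist readings during the reach and grip were at most about 5 N. I only read the force at the end of each move, so brief peaks in between were not seen.
- **Placing:** the wrist read about 7 N upward while the vial was still gripped, so I opened the fingers only with it on the plate.
- **Last picture:** the vial stands upright, with foot and cap within about 1 pixel of where a vial at the plate's centre should appear. That puts it a few millimetres from the centre at most.
- **Robot:** the gripper is clear above the vial, with wrist force within about 0.5 N of zero.

No check failed. The top-view fit put the sample about 2.4 mm off its hole's centre, probably leaning in the loose hole, and the grip coped with that.

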